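# Roll a conveyor roller up the loading ramp to its stop

## Task

Push the steel conveyor roller up the yellow-sided loading ramp until it is right up against the stop at the top and the red spring catch has popped up behind it, so that it stays there when you let go. Push it slowly and steadily with the fingers, without ramming it and without letting it get away and run back down the ramp; do not lift it off the ramp, and leave the capacitor, the pipe tee and the blue tin beside the ramp where they are.

Things in the scene. Friction and masses are not known exactly. Their poses are not given: they have to be found in the camera images.
- stand: Fixed grey base plate of the loading ramp, bolted down, 250 x 150 x 8 mm. Origin at the centre of its underside on the table; its x axis points the way the ramp rises, y across it.
- ramp: Running surface of the fixed ramp, 225 mm long, rising at 9 degrees. Origin in the middle of the surface, 45 mm above the table over the base's centre; x points up the slope, y across it (level), z square to the surface. Two aluminium runners with a 32 mm slot between (y -16 to +16). Yellow side cheeks, 12 mm above the surface, inner faces at y = -48 and +48, outer at -56 and +56.
- foot_bar (a point): Top of the low steel bar across the foot of the ramp, at x = -101 mm of the ramp, 8 mm above the surface; it keeps the roller from rolling off the lower end.
- stop (a point): Middle of the end stop's face at the top of the ramp: x = +105 mm, z = +32 of the ramp, level with the roller's axis. Two rubber buffers on a yellow plate whose top is 43 mm above the surface. The roller's centre is at x = +73 of the ramp when it touches them.
- roller: Loose steel conveyor roller with black end caps, 64 mm diameter, 90 mm long, about 0.5 kg. Origin at its centre, y along its axis (level, across the ramp); x and z turn as it rolls. On the ramp its centre lies 32 mm above the surface; at the start it rests on the foot bar with its centre at x = -78 of the ramp. Its polished surface is slippery (friction about 0.4, on fingers too) and it rolls very freely.
- catch (a joint): Red spring catch, 24 mm wide, in the slot, hinged at x = +8 mm, z = -12 of the ramp. 0 rad = up; about 0.23 = pressed flush by the roller rolling over it (1 to 2 N at the tip, less than the roller's weight). It springs up behind the roller only when the roller's centre is within about 3 mm of its place at the stop, and then holds it; the roller may settle back 3 mm on it.
- catch_tip (a point): Top of the catch's tip, at x = +46, z = +9 of the ramp when up.
- capacitor_al: Bystander, loose: white and silver motor capacitor, a can 48 mm in diameter and 117 mm tall, standing. Origin at the centre of its underside.
- tee_25: Bystander, loose: white plastic pipe tee, 62 x 82 x 41 mm, lying. Origin at the centre of its underside.
- blue_tin: Bystander, loose: blue tin, 68 mm in diameter, 92 mm tall, standing. Origin at the centre of its underside.
Things that resemble listed ones, but are neither listed nor needed, are in the scene too. Leave any orange or turquoise look-alike of the roller alone.

How it is judged:
By the outcome, as a careful person would: the job done as asked, in the order asked, and still so for the second after the job is handed in, with the robot touching nothing.
It also fails if it takes over 38 s, if anything falls off the work surface, if the arm or the gripper's body presses on something with over 40 N, if the wrist force passes 120 N, or if a joint passes its speed limit or range.

## Robot

A 7-joint arm with a two-finger parallel gripper is mounted at the origin on a cart in front of the work surface, level with it; the furniture and walls round the work are solid. World frame = base frame: x ahead of the robot, y to its left, z up, the work surface at z = 0. Lengths are in m, angles in rad, forces in N, time in s.
With the tool pointing down it reaches from about 0.4 to 0.875 m from the base axis. Payload 19.3 kg.
Tool frame: the origin (TCP) lies where the fingers leave the gripper's body, on its centre line; the fingertips stand bot.tip_reach ahead of it and the grasp point (between the pads) lies 54 mm ahead of it (bot.tip_reach is the distance from the TCP to the fingertips, in m); z points along the fingers, y is the line along which they close (so a half turn about z gives the same grasp; the last joint's range is limited). The gripper opens to 85 mm and grips with 20 to 120 N. Pads are 22 mm wide; open, the fingers measure 114 mm over their backs; the gripper's body (76 mm by 85 mm) begins 54 mm behind the grasp point. The pads swing forward as they close: fully open they stand 13 mm farther back than shut.
Start: joints at [-1.254, 0.521, -0.036, 1.599, 0.021, 1.021, -0.113], TCP at [0.236, 0.579, 0.304] pointing down, gripper open.
Joint ranges: [-2.91, 2.91], [-0.3, 2.13], [-1.5, 1.42], [0.17, 2.43], [-1.26, 4.41], [0.16, 1.93], [-2.52, 2.52]. Speed limits (rad/s): [1.89, 1.89, 2.39, 2.39, 3.01, 3.01, 3.01].

## Interface

Orientations are given as [roll, pitch, yaw] about the fixed x, y, z axes, in that order (R = Rz(yaw) Ry(pitch) Rx(roll)).
In Python, from workcell import bot gives the robot as it stands. The module is installed in compiled form; this text tells all that it offers.
- The arm moves only by the shell command python3 -m jog 'ROWS' [FORCE]. ROWS is JSON, a list that holds one entry, the list of rows, each a list of 7 numbers: the shift along the tool's x, y, z in mm, then the turn, a rotation vector about the tool's x, y, z in rad, then the opening, from 0 (shut) to 1 (fully open). In form: [[[tx, ty, tz, wx, wy, wz, fingers], ...]]. A call has 1 to 5 rows; each row shifts and turns the commanded pose from where the row before left it, along the tool's axes as they then stand; what a row does not reach is not made up. A row lasts 1/10 s, in which the tool goes at most 50 mm and 8.59 degrees, less where a joint would pass 70% of its speed; a pose out of reach is approached as far as the arm can. A call is refused whole if a number of a shift passes 50 or a number of a turn 0.15, either way. A call with a gripper value outside its range is refused whole. The fingers move at their own pace and stop on an object; FORCE is the grip in N (left out, the last holds). Time passes only in rows, so rows that do not move let the fingers close. It gives the time, the measured TCP pose, the force, the opening and the grip force at its end, in the units of the state.
- bot.observe(): the state, without advancing time (a new reading comes with each control period).
- bot.grab_frame(name): name is "scene" or "side" or "wrist"; returns a dict with "img" (420x560x3 uint8, red, green, blue), "intrinsics" (3x3 intrinsics, pixels), "k1" (the pictures are not rectified: a ray, as slopes to the right and down, at radius r is drawn at 1 + k1 r^2 times it, then the intrinsics apply), "R" (3x3) and "t" (3): a world point X has camera coordinates R X + t; the wrist camera has in their place "tool_from_camera" (4x4, takes a point from camera to tool coordinates, whose origin is the TCP and whose axes are the flange's). Camera axes: x right, y down, z forward; pixel columns grow to the right and rows downward; lengths in m; the calibration is good to about 2 mm. A picture is of the moment at which its call begins: read the wrist's pose just before it. There is no depth.
- bot.job_done(): hands the job in; it is judged then, once.
Trained networks look in a picture, given as the dict that the camera call returned (one of the last four; its "shot" number tells which), for a name from the list of things; names that differ only in an ending like _2 or _b are one class to them, and where a whole thing is asked for, a point or a joint stands for the part that bears it (a point fixed in the world has none). Each returns a list of dicts, best first, with "conf" (0 to 1); they miss things now and then, are a little off and sometimes report something else, mostly with a low value. They report only what shows in the picture. A call takes as long as a camera call. They do not tell look-alikes from the thing itself.
- bot.trace(query, picture): "region" (420x560 bool, what is visible of it).
- bot.spot_point(query, picture): "xyz" ([x, y, z] in m, in world coordinates, good to about 4 mm: a listed point, or the origin of a listed thing).
The state is a dict: "clock": time; "qpos": joint angles; "qd": joint speeds; "joint_efforts": joint torques, N m; "position": TCP position; "tool_rot": TCP orientation; "force": force on the tool from outside, world axes, zero at the start; "moment": the same for the moment, N m; "grip_width": finger opening in m; "finger_force": force on a finger pad.
Only numpy, scipy, OpenCV 4.12 (cv2) and the standard library are available. Lean on these libraries where they do the work, as an engineer would, in place of code of your own. Each camera call takes 0.05 s, during which the arm holds its last target. There are 200 camera calls.

## Working session

There is one attempt and no reset: what is moved stays moved. The work goes in short steps, Python scripts to look and compute and a shell command to move; the robot and the scene stay as the last step left them, time stands still between calls to the robot, and variables do not carry over. Pictures are saved under pics/ and viewed, at most 10 in all, crops included, and the job is handed in when it is done.

```bash
mkdir -p pics; python3 - <<'E'
from workcell import bot
import cv2,numpy as np
o=bot.observe();print(o['clock'],o['position'],o['tool_rot'],bot.tip_reach,o['force'],o['grip_width'])
fs={n:bot.grab_frame(n) for n in("scene","side")}
for n,f in fs.items():
  cv2.imwrite(f"pics/{n}0.png",f["img"][:,:,::-1])
  print(n,f["R"].tolist(),f["t"],f["intrinsics"].tolist(),f["k1"])
  for q in["stand","ramp","foot_bar","stop","roller","catch_tip","capacitor_al","tee_25","blue_tin"]:
    print(q,[(np.round(d["xyz"],3).tolist(),round(d["conf"],2)) for d in bot.spot_point(q,f)][:4])
E
```

```text
0.0 [0.23572018 0.57855325 0.30329   ] [-3.14036842e+00  8.94284524e-05  2.75476368e+00] 0.0726 [ 0.32164354  0.04939735 -0.45156945] 0.08533269065830221
scene [[0.7046892660893038, -0.7094211357181391, -0.011605621693982248], [-0.3993009863493205, -0.38301061727162566, -0.8329835468709256], [0.5864910575268627, 0.591628700498542, -0.5531760300188614]] [-0.36868978  0.3244919   0.58603836] [[399.092072656425, 0.0, 284.708468106406], [0.0, 399.092072656425, 209.51831074175433], [0.0, 0.0, 1.0]] -0.02024392181724676
stand [([0.589, 0.07, 0.003], 0.97)]
ramp [([0.587, 0.078, 0.048], 0.75)]
foot_bar [([0.487, 0.076, 0.038], 0.64)]
stop [([0.687, 0.079, 0.097], 0.65)]
roller [([0.344, 0.09, 0.032], 0.78), ([0.506, 0.074, 0.066], 0.74), ([0.397, 0.222, 0.034], 0.72)]
catch_tip [([0.63, 0.079, 0.06], 0.53)]
capacitor_al [([0.634, 0.221, -0.001], 0.59)]
tee_25 [([0.697, -0.069, -0.001], 0.9)]
blue_tin [([0.562, -0.092, -0.001], 0.84)]
side [[-0.973341774236625, -0.22864741956510956, -0.01805956954403321], [-0.10966498463129566, 0.5331000452403352, -0.8389147351850307], [0.2014432467761496, -0.8145702543617519, -0.543963159632446]] [0.57292226 0.12822054 0.83354487] [[405.2478374166153, 0.0, 274.21534572255837], [0.0, 405.2478374166153, 215.21777610696552], [0.0, 0.0, 1.0]] -0.08145680294599157
stand [([0.588, 0.079, 0.004], 0.7)]
ramp [([0.59, 0.078, 0.044], 0.85)]
foot_bar [([0.486, 0.072, 0.035], 0.91)]
stop [([0.689, 0.08, 0.093], 0.69)]
roller [([0.349, 0.088, 0.033], 0.87), ([0.397, 0.223, 0.032], 0.83), ([0.503, 0.079, 0.068], 0.69)]
catch_tip [([0.63, 0.08, 0.064], 0.56), ([0.686, 0.081, 0.088], 0.28)]
capacitor_al [([0.631, 0.226, -0.002], 0.75)]
tee_25 [([0.566, -0.092, -0.001], 0.73), ([0.7, -0.063, -0.0], 0.55)]
blue_tin [([0.564, -0.09, -0.002], 0.64)]
```

View pics/scene0.png

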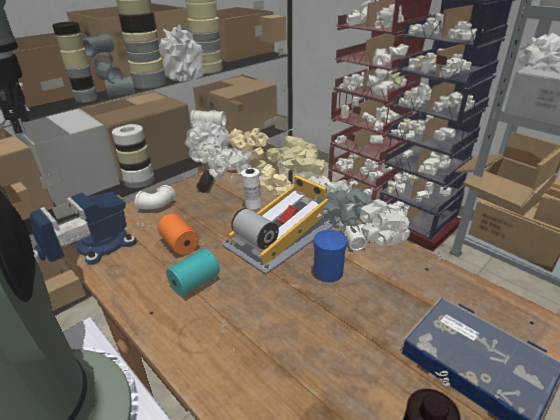

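View pics/side0.png

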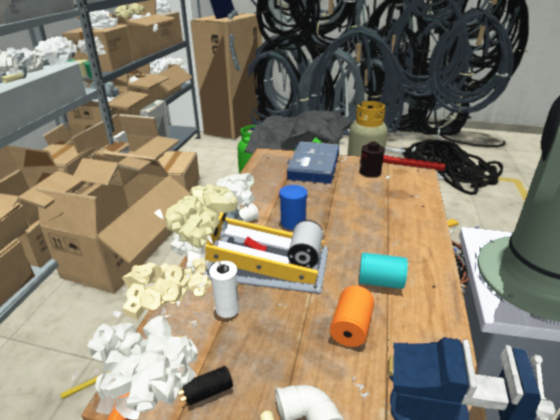

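Scene image: the steel roller with black caps lies on the yellow ramp at about (255,230). Possible confusions are the orange roller at (178,234), the turquoise one at (193,272), and the steel one at (255,230). I choose the steel one, because it is on the ramp. Next I check it and the ramp's yaw in one close crop with a model overlay.

```bash
cat > h.py <<'E'
import numpy as np
from scipy.spatial.transform import Rotation as Ro
def proj(f,X):
    c=np.asarray(X)@f["R"].T+f["t"]; s=c[:,:2]/c[:,2:]
    s=s*(1+f["k1"]*(s**2).sum(1,keepdims=True)); K=f["intrinsics"]
    return s*[K[0][0],K[1][1]]+[K[0][2],K[1][2]]
def ramp(P,x,y,yaw):
    return Ro.from_euler('z',yaw).apply(Ro.from_euler('y',-np.radians(9)).apply(np.asarray(P,float)/1000)+[0,0,.045])+[x,y,0]
E
python3 - <<'E'
from workcell import bot
import cv2,numpy as np
from h import *
out=[]
for n,(r0,c0) in {"scene":(165,200),"side":(200,190)}.items():
  f=bot.grab_frame(n); im=cv2.resize(f["img"][r0:r0+120,c0:c0+150,::-1],None,fx=2.66,fy=2.66*1)
  im=cv2.resize(np.ascontiguousarray(f["img"][r0:r0+120,c0:c0+150,::-1]),(750,600))[:, :]
  im=cv2.resize(np.ascontiguousarray(f["img"][r0:r0+120,c0:c0+150,::-1]),(400,320),interpolation=cv2.INTER_CUBIC)
  for yaw,col in((0.027,(255,0,255)),):
    for s in(-56,-48,48,56):
      p=proj(f,ramp([[-105,s,12],[105,s,12]],.5885,.077,yaw))
      p=((p-[c0,r0])*8/3).astype(int); cv2.line(im,tuple(map(int,p[0])),tuple(map(int,p[1])),col,1)
  out.append(im)
cv2.imwrite("pics/ov.png",np.hstack(out))
E
```

```text
(no output)
```

View pics/ov.png

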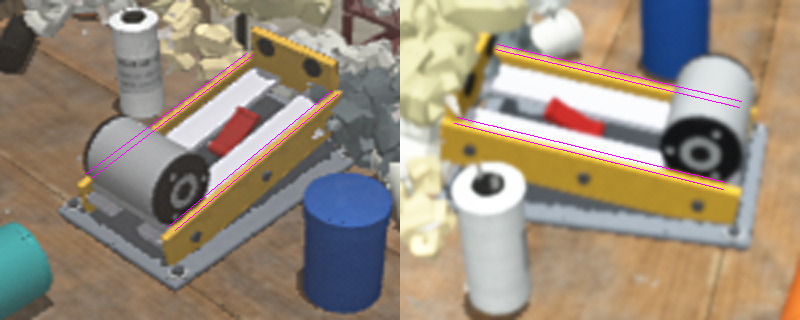

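The crop confirms the steel roller on the ramp (about (145,170) in the left panel). The overlay matches the cheeks, so I take the ramp at (0.5885, 0.077) with yaw 0.027. Now I turn the tool and move over the foot of the ramp.

```bash
python3 -m jog '[[[0,0,0,0,0,-0.138,0.45],[0,0,0,0,0,-0.138,0.45],[0,0,0,0,0,-0.138,0.45],[-7,-18,0,0,0,0,0.45],[-14,-36,0,0,0,0,0.45]]]' 20
python3 -m jog '[[[-14,-36,0,0,0,0,0.45],[-14,-36,0,0,0,0,0.45],[-14,-36,0,0,0,0,0.45],[-14,-36,0,0,0,0,0.45],[-14,-36,0,0,0,0,0.45]]]'
python3 -m jog '[[[-14,-36,0,0,0,0,0.45],[-14,-36,0,0,0,0,0.45],[-14,-36,0,0,0,0,0.45],[-14,-36,0,0,0,0,0.45],[-14,-36,0,0,0,0,0.45]]]'
python3 -c "
from workcell import bot;o=bot.observe();print(bot.tip_reach,o['position'],o['tool_rot'],o['force'],o['qpos'])"
```

```text
clock: 1.6
position: [0.2571, 0.5263, 0.3034]
tool_rot: [3.141, -0.001, -3.111]
force: [0.9, 0.1, -0.4]
grip_width: 0.0387
finger_force: 0.0
clock: 2.1
position: [0.3335, 0.3459, 0.3041]
tool_rot: [3.141, 0.0, -3.114]
force: [0.8, 1.1, -0.6]
grip_width: 0.0387
finger_force: 0.0
clock: 2.6
position: [0.4084, 0.1678, 0.3042]
tool_rot: [3.141, 0.001, -3.114]
force: [0.1, 0.1, 0.2]
grip_width: 0.0383
finger_force: 0.0
0.0726 [0.40837658 0.1678455  0.30415744] [ 3.14127727e+00  5.42642969e-04 -3.11438370e+00] [0.11848485 0.12225286 0.18673685] [-5.20726608e-01  2.29497889e-01 -4.23006823e-03  2.05898495e+00
  1.25403726e-03  8.52484813e-01  1.07233490e+00]
```

```bash
python3 -m jog '[[[-10,-30,0,0,0,0,0.45],[-11,-33,0,0,0,0,0.45],[-11,-33,0,0,0,0,0.45],[0,0,30,0,0,0,0.45],[0,0,40,0,0,0,0.45]]]'
python3 -m jog '[[[0,0,40,0,0,0,0.45],[0,0,30,0,0,0,0.45],[0,0,15,0,0,0,0.45],[0,0,0,0,0,0,0.45]]]'
python3 - <<'E'
from workcell import bot
import cv2,numpy as np
from h import *
o=bot.observe();print(o['position'],o['tool_rot'],o['force'])
f=bot.grab_frame("side");r0,c0=150,180
im=cv2.resize(np.ascontiguousarray(f["img"][r0:r0+150,c0:c0+200,::-1]),(800,600),interpolation=cv2.INTER_CUBIC)
T=np.array(o['position']);
for k in(.06,.0726,.085):
  p=(proj(f,[T-[0,0,k]])[0]-[c0,r0])*4; cv2.circle(im,tuple(map(int,p)),4,(255,0,255),-1)
cv2.imwrite("pics/pre.png",im)
E
```

```text
clock: 3.1
position: [0.4438, 0.0735, 0.2344]
tool_rot: [3.141, 0.004, -3.117]
force: [1.4, 1.7, -1.1]
grip_width: 0.0387
finger_force: 0.0
clock: 3.5
position: [0.4418, 0.074, 0.1473]
tool_rot: [-3.141, -0.003, -3.114]
force: [0.3, 0.1, 0.3]
grip_width: 0.0385
finger_force: 0.0
[0.44182632 0.07404543 0.14733954] [-3.14075729e+00 -3.03771296e-03 -3.11439551e+00] [0.27829374 0.06400336 0.32196137]
```

View pics/pre.png

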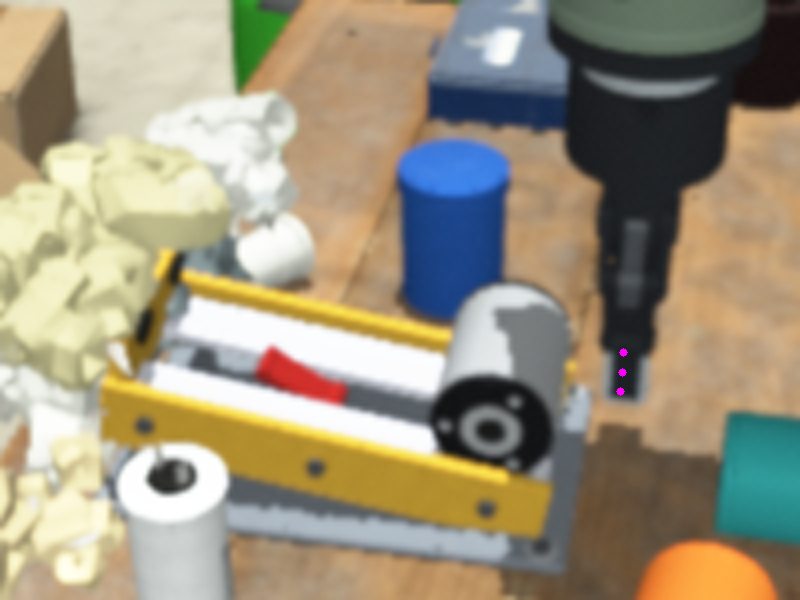

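The picture shows the fingertips at about (622,385), clear of the roller, whose rear edge is at about x = 560. The fingers are aligned behind it. I lower 24 mm and close in gently.

```bash
python3 -m jog '[[[0,0,12,0,0,0,0.45],[0,0,12,0,0,0,0.45],[-5,0,0,0,0,0,0.45],[-5,0,0,0,0,0,0.45],[-3,0,0,0,0,0,0.45]]]'
python3 -m jog '[[[-2,0,0,0,0,0,0.45],[-2,0,0,0,0,0,0.45],[-2,0,0,0,0,0,0.45],[-2,0,-0.3,0,0,0,0.45],[-2,0,-0.3,0,0,0,0.45]]]'
```

```text
clock: 4.05
position: [0.4565, 0.0746, 0.1253]
tool_rot: [3.141, 0.001, -3.115]
force: [-0.3, -0.5, 0.8]
grip_width: 0.0385
finger_force: 0.0
clock: 4.55
position: [0.4654, 0.0748, 0.1255]
tool_rot: [-3.141, -0.001, -3.114]
force: [-1.9, -0.3, 1.0]
grip_width: 0.0385
finger_force: 1.4
```

```bash
python3 -m jog '[[[-2,0,-0.3,0,0,0,0.45],[-2,0,-0.3,0,0,0,0.45],[-3,0,-0.5,0,0,0,0.45],[-3,0,-0.5,0,0,0,0.45],[-3,0,-0.5,0,0,0,0.45]]]'
python3 - <<'E'
from workcell import bot
import cv2,numpy as np
o=bot.observe();print(o['position'],o['force'])
fs=[bot.grab_frame(n) for n in("side","scene")]
for f in fs: print([(np.round(d["xyz"],3).tolist(),round(d["conf"],2)) for d in bot.spot_point("roller",f)])
a=fs[0]["img"][150:300,200:350];b=fs[1]["img"][130:280,190:340]
cv2.imwrite("pics/p1.png",cv2.resize(np.hstack([a,b])[:,:,::-1],(800,400),interpolation=cv2.INTER_CUBIC))
E
```

```text
clock: 5.05
position: [0.4788, 0.0752, 0.1277]
tool_rot: [-3.142, 0.0, -3.114]
force: [-2.6, 0.1, 1.6]
grip_width: 0.0384
finger_force: 1.4
[0.47883132 0.07521658 0.12765049] [-2.62623224  0.14427341  1.64249965]
[([0.396, 0.22, 0.03], 0.75), ([0.343, 0.09, 0.029], 0.73), ([0.522, 0.076, 0.067], 0.63)]
[([0.524, 0.079, 0.07], 0.91), ([0.394, 0.223, 0.033], 0.72), ([0.343, 0.091, 0.032], 0.71)]
```

View pics/p1.png

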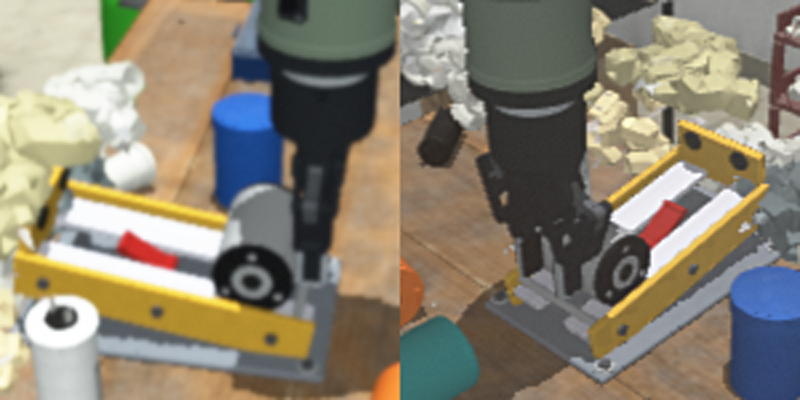

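The picture shows both fingers behind the roller, which has left the foot bar: its cap is at (252,278) on the left and (628,268) on the right, square in the ramp. I continue steadily.

```bash
python3 -m jog '[[[-4,0,-0.6,0,0,0,0.45],[-4,0,-0.6,0,0,0,0.45],[-4,0,-0.7,0,0,0,0.45],[-4,0,-0.6,0,0,0,0.45],[-4,0,-0.6,0,0,0,0.45]]]'
python3 -m jog '[[[-4,0,-0.6,0,0,0,0.45],[-4,0,-0.6,0,0,0,0.45],[-4,0,-0.7,0,0,0,0.45],[-4,0,-0.6,0,0,0,0.45],[-4,0,-0.6,0,0,0,0.45]]]'
python3 -m jog '[[[-4,0,-0.6,0,0,0,0.45],[-4,0,-0.6,0,0,0,0.45],[-4,0,-0.7,0,0,0,0.45],[-4,0,-0.6,0,0,0,0.45],[-4,0,-0.6,0,0,0,0.45]]]'
```

```text
clock: 5.75
position: [0.4989, 0.0758, 0.1308]
tool_rot: [-3.142, -0.0, -3.114]
force: [-2.6, 0.7, 1.6]
grip_width: 0.038
finger_force: 1.4
clock: 6.25
position: [0.5189, 0.0763, 0.1339]
tool_rot: [3.142, 0.0, -3.114]
force: [-2.9, 0.3, 2.0]
grip_width: 0.0382
finger_force: 1.4
clock: 6.75
position: [0.5389, 0.0768, 0.137]
tool_rot: [-3.142, 0.0, -3.114]
force: [-2.4, 0.1, 1.0]
grip_width: 0.0383
finger_force: 1.4
```

```bash
python3 -m jog '[[[-4,0,-0.6,0,0,0,0.45],[-4,0,-0.6,0,0,0,0.45],[-4,0,-0.7,0,0,0,0.45],[-4,0,-0.6,0,0,0,0.45],[-4,0,-0.6,0,0,0,0.45]]]'
python3 -m jog '[[[-4,0,-0.6,0,0,0,0.45],[-4,0,-0.6,0,0,0,0.45],[-4,0,-0.7,0,0,0,0.45],[-4,0,-0.6,0,0,0,0.45],[-4,0,-0.6,0,0,0,0.45]]]'
python3 -m jog '[[[-4,0,-0.6,0,0,0,0.45],[-3,0,-0.5,0,0,0,0.45],[-3,0,-0.5,0,0,0,0.45],[-3,0,-0.5,0,0,0,0.45],[-3,0,-0.5,0,0,0,0.45]]]'
python3 - <<'E'
from workcell import bot
import cv2,numpy as np
fs=[bot.grab_frame(n) for n in("side","scene")]
for f in fs: print([(np.round(d["xyz"],3).tolist(),round(d["conf"],2)) for d in bot.spot_point("roller",f)])
a=fs[0]["img"][150:300,190:340];b=fs[1]["img"][130:280,200:350]
cv2.imwrite("pics/p2.png",cv2.resize(np.hstack([a,b])[:,:,::-1],(800,400),interpolation=cv2.INTER_CUBIC))
E
```

```text
clock: 7.25
position: [0.5588, 0.0774, 0.1401]
tool_rot: [-3.142, -0.0, -3.114]
force: [-3.5, 0.2, 2.3]
grip_width: 0.0384
finger_force: 1.4
clock: 7.75
position: [0.5788, 0.0779, 0.1431]
tool_rot: [-3.142, -0.0, -3.114]
force: [-4.3, 0.6, 2.2]
grip_width: 0.0383
finger_force: 2.0
clock: 8.25
position: [0.5949, 0.0784, 0.1458]
tool_rot: [-3.142, 0.0, -3.114]
force: [-1.4, -0.3, 1.3]
grip_width: 0.0391
finger_force: 0.9
[([0.395, 0.222, 0.03], 0.87), ([0.639, 0.08, 0.084], 0.75), ([0.346, 0.09, 0.031], 0.66)]
[([0.397, 0.226, 0.033], 0.8), ([0.348, 0.086, 0.034], 0.68), ([0.641, 0.084, 0.087], 0.63), ([0.486, 0.075, 0.036], 0.37)]
```

View pics/p2.png

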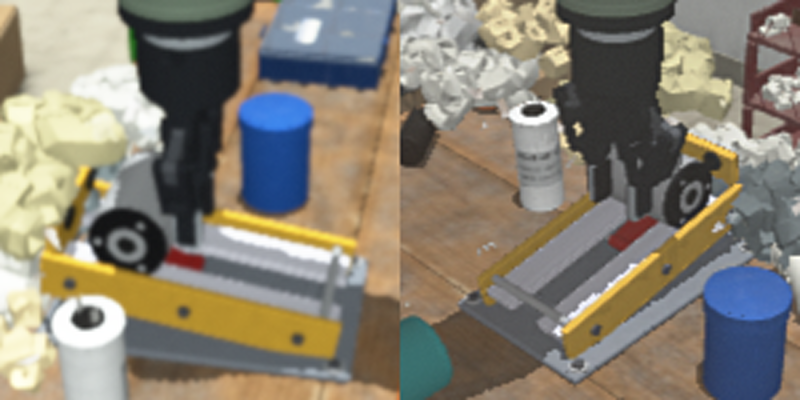

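The picture shows the roller, with its cap at (127,245) on the left, pressing the red catch down and about 17 mm short of the stop. I finish in small steps while watching the force.

```bash
python3 -m jog '[[[-2,0,-0.3,0,0,0,0.45],[-2,0,-0.3,0,0,0,0.45],[-2,0,-0.3,0,0,0,0.45],[-2,0,-0.3,0,0,0,0.45],[-2,0,-0.4,0,0,0,0.45]]]'
python3 -m jog '[[[-1,0,-0.2,0,0,0,0.45],[-1,0,-0.2,0,0,0,0.45],[-1,0,-0.1,0,0,0,0.45],[-1,0,-0.2,0,0,0,0.45]]]'
```

```text
clock: 8.95
position: [0.6048, 0.0786, 0.1473]
tool_rot: [-3.142, 0.0, -3.114]
force: [-0.5, 0.2, -0.7]
grip_width: 0.0385
finger_force: 0.1
clock: 9.35
position: [0.6085, 0.0788, 0.148]
tool_rot: [-3.142, -0.0, -3.114]
force: [-1.3, -0.1, 1.4]
grip_width: 0.0384
finger_force: 1.1
```

```bash
python3 -m jog '[[[-1,0,-0.2,0,0,0,0.45],[-1,0,-0.2,0,0,0,0.45],[-1,0,-0.1,0,0,0,0.45]]]'
python3 -m jog '[[[-1,0,-0.2,0,0,0,0.45],[0,0,0,0,0,0,0.45]]]'
```

```text
clock: 9.65
position: [0.6114, 0.0788, 0.1485]
tool_rot: [-3.142, -0.0, -3.114]
force: [-2.8, 0.7, 1.5]
grip_width: 0.0383
finger_force: 1.4
clock: 9.85
position: [0.6117, 0.0788, 0.1485]
tool_rot: [-3.141, -0.002, -3.114]
force: [-8.8, -0.1, 4.3]
grip_width: 0.0384
finger_force: 4.2
```

```bash
python3 -m jog '[[[-1,0,-0.2,0,0,0,0.45],[0,0,0,0,0,0,0.45],[0,0,0,0,0,0,0.45]]]'
python3 - <<'E'
from workcell import bot
import cv2,numpy as np
fs=[bot.grab_frame(n) for n in("side","scene")]
for f in fs: print([(q,np.round(d["xyz"],3).tolist(),round(d["conf"],2)) for q in("roller","catch_tip") for d in bot.spot_point(q,f)])
a=fs[0]["img"][190:290,190:290];b=fs[1]["img"][160:260,245:345]
cv2.imwrite("pics/p3.png",cv2.resize(np.hstack([a,b])[:,:,::-1],(800,400),interpolation=cv2.INTER_CUBIC))
E
```

```text
clock: 10.15
position: [0.6119, 0.0788, 0.1484]
tool_rot: [-3.141, -0.004, -3.114]
force: [-14.9, 0.1, 6.2]
grip_width: 0.0384
finger_force: 6.8
[('roller', [0.654, 0.079, 0.091], 0.94), ('roller', [0.347, 0.09, 0.029], 0.79), ('roller', [0.396, 0.221, 0.03], 0.77), ('catch_tip', [0.63, 0.079, 0.062], 0.71)]
[('roller', [0.653, 0.081, 0.087], 0.91), ('roller', [0.394, 0.223, 0.032], 0.76), ('roller', [0.344, 0.089, 0.033], 0.65), ('catch_tip', [0.631, 0.081, 0.059], 0.55)]
```

View pics/p3.png

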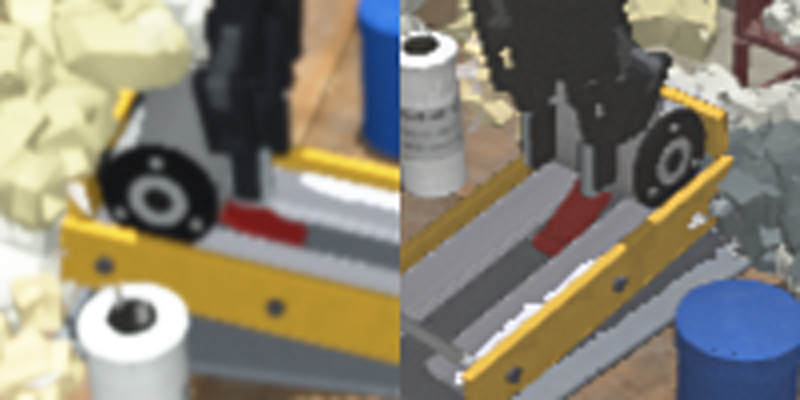

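The red catch stands up behind the roller: red at (262,222) on the left, with the tip measured at z ≈ 0.060 against 0.061 expected when up. I back off slowly, so the fingers would still catch the roller if it did not hold.

```bash
python3 -m jog '[[[1,0,0.2,0,0,0,0.45],[1,0,0.2,0,0,0,0.45],[1,0,0.1,0,0,0,0.45],[1,0,0.1,0,0,0,0.45],[1,0,0.1,0,0,0,0.45]]]'
python3 -m jog '[[[1,0,0,0,0,0,0.45],[1,0,0,0,0,0,0.45],[2,0,0,0,0,0,0.45],[2,0,0,0,0,0,0.45],[0,0,0,0,0,0,0.45]]]'
python3 - <<'E'
from workcell import bot
import numpy as np
for n in("side","scene"):
  f=bot.grab_frame(n); print([(q,np.round(d["xyz"],3).tolist()) for q in("roller","catch_tip") for d in bot.spot_point(q,f)])
E
```

```text
clock: 10.95
position: [0.6086, 0.0787, 0.1482]
tool_rot: [-3.142, 0.0, -3.114]
force: [0.6, 0.7, -0.4]
grip_width: 0.0384
finger_force: 0.2
clock: 11.45
position: [0.6023, 0.0786, 0.1482]
tool_rot: [-3.142, -0.0, -3.114]
force: [0.4, 0.1, -1.0]
grip_width: 0.0383
finger_force: 0.0
[('roller', [0.65, 0.078, 0.088]), ('roller', [0.347, 0.088, 0.031]), ('roller', [0.396, 0.222, 0.032]), ('roller', [0.629, 0.222, -0.001]), ('roller', [0.633, 0.08, 0.063]), ('catch_tip', [0.63, 0.08, 0.063])]
[('roller', [0.397, 0.224, 0.033]), ('roller', [0.655, 0.081, 0.087]), ('roller', [0.344, 0.088, 0.033]), ('roller', [0.688, 0.08, 0.095])]
```

```bash
python3 -m jog '[[[10,0,0,0,0,0,0.45],[15,0,0,0,0,0,0.45],[15,0,-10,0,0,0,0.45],[0,0,-30,0,0,0,0.45],[0,0,-40,0,0,0,0.45]]]'
python3 -m jog '[[[10,0,-40,0,0,0,0.45],[10,0,-30,0,0,0,0.45],[0,0,0,0,0,0,0.45],[0,0,0,0,0,0,0.45]]]'
python3 - <<'E'
from workcell import bot
import cv2,numpy as np
fs=[bot.grab_frame(n) for n in("side","scene")]
for f in fs: print([(q,np.round(d["xyz"],3).tolist(),round(d["conf"],2)) for q in("roller","catch_tip","capacitor_al","tee_25","blue_tin") for d in bot.spot_point(q,f)[:3]])
a=fs[0]["img"][170:320,180:330];b=fs[1]["img"][140:290,220:370]
cv2.imwrite("pics/p4.png",cv2.resize(np.hstack([a,b])[:,:,::-1],(800,400),interpolation=cv2.INTER_CUBIC))
E
```

```text
clock: 12.25
position: [0.5608, 0.0774, 0.2279]
tool_rot: [-3.141, -0.003, -3.114]
force: [1.0, 0.5, -0.4]
grip_width: 0.0386
finger_force: 0.0
clock: 12.65
position: [0.5421, 0.077, 0.2985]
tool_rot: [3.141, 0.001, -3.114]
force: [0.0, -0.8, -0.7]
grip_width: 0.0387
finger_force: 0.0
[('roller', [0.348, 0.088, 0.031], 0.71), ('roller', [0.651, 0.08, 0.09], 0.68), ('roller', [0.396, 0.22, 0.03], 0.56), ('catch_tip', [0.633, 0.082, 0.063], 0.62), ('capacitor_al', [0.63, 0.224, -0.003], 0.92), ('tee_25', [0.65, 0.08, 0.088], 0.17), ('blue_tin', [0.565, -0.091, -0.003], 0.96), ('blue_tin', [0.645, 0.081, 0.092], 0.22)]
[('roller', [0.349, 0.088, 0.031], 0.96), ('roller', [0.653, 0.085, 0.089], 0.88), ('catch_tip', [0.634, 0.08, 0.061], 0.59), ('capacitor_al', [0.63, 0.225, -0.001], 0.79), ('capacitor_al', [0.486, 0.076, 0.038], 0.64), ('tee_25', [0.702, -0.067, -0.001], 0.63), ('tee_25', [0.653, 0.085, 0.089], 0.27), ('blue_tin', [0.562, -0.09, -0.002], 0.94)]
```

View pics/p4.png

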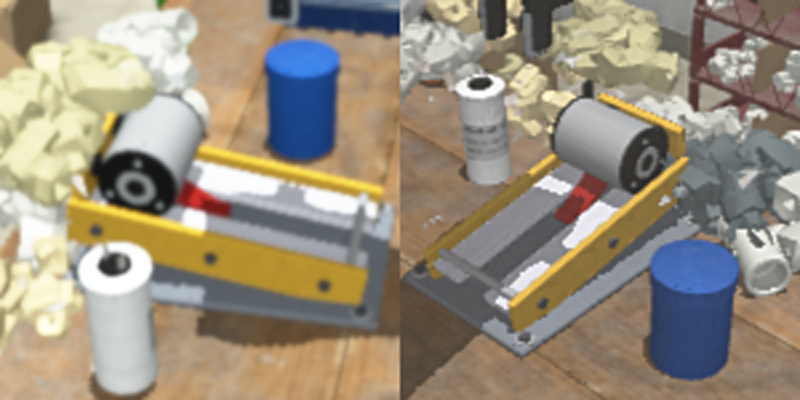

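The roller rests at the top (cap at (135,185) on the left) with the red catch up behind it (205,200). The capacitor, tee and blue tin are where they were.

```bash
python3 -c "
from workcell import bot;print(bot.job_done())"
```

```text
the job is handed in; nothing more can be done
None
```

The steel roller is at the stop at the top of the ramp with the red catch up behind it, it stayed put after the fingers backed away, and the job is handed in (about 13 s on the robot's clock).

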